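Jog the welding head over to the spare nozzle's side

ROBOT

A 6-joint arm with a two-finger parallel gripper is mounted at the origin on a cart in front of the work surface, level with it; the furniture and walls round the work are solid. World frame = base frame: x ahead of the robot, y to its left, z up, the work surface at z = 0. Lengths are in m, angles in rad, forces in N, time in s.
With the tool pointing down it reaches from about 0.275 to 0.725 m from the base axis. Payload 15.9 kg.
Tool frame: the origin (TCP) lies between the finger pads; the fingertips stand robot.tips_ahead ahead of it and the grasp point (between the pads) lies 2 mm behind it (robot.tips_ahead is the distance from the TCP to the fingertips, in m); y points along the fingers, x is the direction in which the jaws open and shut, and the axes are right-handed (so a half turn about y gives the same grasp; the last joint's range is limited). The gripper opens to 85 mm and grips with 20 to 120 N. Pads are 22 mm wide; open, the fingers measure 114 mm over their backs; the gripper's body (76 mm by 85 mm) begins 54 mm behind the grasp point. The pads swing forward as they close: fully open they stand 13 mm farther back than shut.
Start: joints at [1.198, 0.213, -0.034, 1.323, 0, 1.571], TCP at [0.182, 0.466, 0.248] pointing down, gripper open.
Joint ranges: [-2.98, 2.98], [-0.74, 1.72], [-1.14, 1.35], [-2.1, 2.04], [-1.57, 1.44], [-3.14, 3.14]. Speed limits (rad/s): [1.89, 1.89, 2.39, 2.57, 3.14, 3.14].

INTERFACE

Orientations are given as a rotation vector (axis times angle).
In Python, from workcell import robot, eyes, ticket, nets gives the robot as it stands.
- The arm moves only by the tool apply_moves, never from a script. Its argument "moves" is a list of rows, each an object of numbers: "jaw": the closure, from 0 (fully open) to 1 (shut); "x", "y", "z": the shift along the tool's x, y, z in mm; "rx", "ry", "rz": the turn, a rotation vector about the tool's x, y, z in degrees. In form: [{"jaw": .., "x": .., "y": .., "z": .., "rx": .., "ry": .., "rz": ..}, ...]. A call has 1 to 20 rows; each row is the pose to reach, as a shift and turn from the pose measured when the call began, along the tool's axes at that moment; what a row does not reach only later rows make up. A row lasts 1/12 s, in which the tool goes at most 41.7 mm and 7.16 degrees, less where a joint would pass 70% of its speed; a pose out of reach is approached as far as the arm can. A call with a gripper value outside its range is refused whole. The fingers move at their own pace and stop on an object; the grip force is fixed at half the most. Time passes only in rows, so rows that repeat a pose let the fingers close. It gives the time, the measured TCP pose, the force and the opening at its end, in the units of the state.
- robot.state(): the state, without advancing time (a new reading comes with each control period).
- eyes.capture(name): name is "scene" or "top"; returns a dict with "image" (384x512x3 uint8, red, green, blue), "fx", "fy", "cx", "cy" (pixels), "T" (4x4, takes a point from camera to world coordinates). Camera axes: x right, y up, looking along -z (the intrinsics and any distortion apply to the point x, -y, -z); pixel columns grow to the right and rows downward; lengths in m; the calibration is good to about 2 mm. A picture is of the moment at which its call begins. There is no depth.
- ticket.finish_job(): hands the job in, once; it reports no verdict.
Trained networks look in a picture, given as the dict that the camera call returned (one of the last four; its "shot" number tells which), for a name from the list of things; names that differ only in an ending like _2 or _b are one class to them, and where a whole thing is asked for, a point or a joint stands for the part that bears it (a point fixed in the world has none). Each returns a list of dicts, best first, with "confidence" (0 to 1); they miss things now and then, are a little off and sometimes report something else, mostly with a low value. They report only what shows in the picture. A call takes as long as a camera call. They do not tell look-alikes from the thing itself.
- nets.find_in(picture, name): "centre" ([column, row] in pixels, amid what is visible of it).
The state is a dict: "time": time; "joint_positions": joint angles; "dq": joint speeds; "tau": joint torques, N m; "tcp_pos": TCP position; "tool_rot": TCP orientation; "ft_force": force on the tool from outside, world axes, zero at the start; "torque": the same for the moment, N m; "finger_gap": finger opening in m.
Only numpy, scipy, OpenCV 4.12 (cv2) and the standard library are available. Lean on these libraries where they do the work, as an engineer would, in place of code of your own. Each camera call takes 0.05 s, during which the arm holds its last target. There are 200 camera calls.

TASK

The welding head has to travel over to the side where the spare copper nozzle stands. Tilt the taller of the two jog sticks well over along its slot, to the nozzle's side, hold it there for two seconds without a break, then let it go so that it springs back upright. Do not tilt it to the other side, and leave the shorter stick and the nozzle alone.

Things in the scene. Friction and masses are not known exactly. Their poses are not given: they have to be found in the camera images.
- tall_box: Jog box fixed to the worktop: grey housing 100 x 100 mm with an aluminium top plate at 44 mm, two dark gate bars on top along its y axis; it carries the TALLER stick. Origin at the centre of its underside, z up; at zero yaw its y axis points to the robot's left. It may be turned up to 0.3 rad about z. It and the short box stand side by side, either one on the left
- tall_knob (a point): Centre of the black ball knob (34 mm diameter) on top of the taller stick, 130 mm above the worktop when upright and 86 mm above the stick's pivot. The pivot lies on the box's z axis, 44 mm above the worktop. Steel shaft of 10 mm diameter below the ball. The point tilts with the stick
- tall_stick (a joint): Tilt of the taller stick about the box's x axis (rad): 0 upright, positive leans to the box's +y, negative to its -y; stops at -0.5 and +0.5 (there the knob is 41 mm to the side and 11 mm lower). A spring of 0.5 N m/rad (about 2.9 N at the knob at full tilt) centres it, well damped. Well over means at least half-way to the stop
- short_knob (a point): Centre of the flat black round cap (32 mm diameter, 18 mm high) on the SHORTER stick, 93 mm above the worktop, on a second jog box just like the first: not to be used
- short_stick (a joint): Tilt of the shorter stick (rad), 0 upright, spring-centred in the same way; must stay upright
- nozzle: Copper-coloured welding nozzle, a round tapered part 24 mm in diameter and 32 mm high, standing loose on the worktop to the left or the right of both jog boxes (on the other side lies a cream tape roll of 96 mm). Origin at the centre of its underside. Its side in the tall box's frame (+y or -y) is the way to tilt
Not all that is in view belongs to the job. Leave any pink look-alike of the part that bears short_knob alone.

How it is judged:
By the outcome, as a careful person would: the job done as asked, in the order asked, and still so for the second after the job is handed in, with the robot touching nothing.
It also fails if it takes over 27 s, if anything falls off the work surface, if the arm or the gripper's body presses on something with over 40 N, if the wrist force passes 120 N, or if a joint passes its speed limit or range.

## Working session

There is one attempt and no reset: what is moved stays moved. The work goes in short steps, Python scripts to look and compute and a tool call to move; the robot and the scene stay as the last step left them, time stands still between calls to the robot, and variables do not carry over. Pictures are saved under pics/ and viewed, about 8 in all and at most 12, crops included, and the job is handed in when it is done.

Besides the shell and the picture viewer there is one more tool, called as name([rows], argument=value, ...), one row to a line, values as JSON. apply_moves: Moves the arm, as the interface text tells. Its arguments: {"type":"object","properties":{"moves":{"type":"array","items":{"type":"object","properties":{"jaw":{"type":"number"},"x":{"type":"number"},"y":{"type":"number"},"z":{"type":"number"},"rx":{"type":"number"},"ry":{"type":"number"},"rz":{"type":"number"}}}}},"required":["moves"]}

```bash
mkdir -p pics; cat > h.py <<'E'
import numpy as np, cv2
from workcell import robot, eyes, ticket, nets
def save(p,n): cv2.imwrite('pics/'+n+'.png',cv2.cvtColor(p['image'],cv2.COLOR_RGB2BGR))
def ray(p,c):
    d=np.array([(c[0]-p['cx'])/p['fx'],-(c[1]-p['cy'])/p['fy'],-1.]); T=np.array(p['T'])
    return T[:3,3],T[:3,:3]@d
def atz(p,c,z):
    o,d=ray(p,c); return o+d*(z-o[2])/d[2]
def tri(a,b):
    A=[];B=[]
    M=np.zeros((3,3));v=np.zeros(3)
    for o,d in (a,b):
        d=d/np.linalg.norm(d);P=np.eye(3)-np.outer(d,d);M+=P;v+=P@o
    return np.linalg.solve(M,v)
def px(p,X):
    T=np.array(p['T']);c=T[:3,:3].T@(np.array(X)-T[:3,3])
    return [p['cx']+p['fx']*c[0]/-c[2],p['cy']-p['fy']*c[1]/-c[2]]
E
python3 - <<'E'
from h import *
np.set_printoptions(precision=3,suppress=True)
s=robot.state();print(s,robot.tips_ahead)
for n in('scene','top'):
    p=eyes.capture(n);save(p,n+'0');print(n,{k:v for k,v in p.items() if k!='image'})
    for t in('tall_box','tall_knob','short_knob','nozzle'):
        print(t,[(np.round(f['centre']),round(f['confidence'],2)) for f in nets.find_in(p,t)])
import glob
a=cv2.imread('pics/scene0.png');b=cv2.imread('pics/top0.png')
cv2.imwrite('pics/both.png',np.vstack([cv2.resize(a,(400,300)),cv2.resize(b,(400,300))]))
E
```

```text
{'time': 0.0, 'joint_positions': array([ 1.198,  0.213, -0.035,  1.323,  0.   ,  1.571]), 'dq': array([-0.   ,  0.001, -0.   , -0.001, -0.   , -0.001]), 'tau': array([  0.   , -68.616,  48.712,   0.018,   0.   ,   0.   ]), 'tcp_pos': array([0.182, 0.465, 0.248]), 'tool_rot': array([-1.363, -0.93 ,  0.931]), 'ft_force': array([-0.447, -0.159, -0.829]), 'torque': array([-0.035, -0.017,  0.046]), 'finger_gap': 0.08522978974444764} 0.017
scene {'fx': 378.53599068002103, 'fy': 378.53599068002103, 'cx': 255.774906411616, 'cy': 191.33756640440458, 'T': array([[ 0.768,  0.268, -0.582, -0.155],
       [-0.64 ,  0.325, -0.696, -0.825],
       [ 0.002,  0.907,  0.421,  0.571],
       [ 0.   ,  0.   ,  0.   ,  1.   ]]), 'shot': 1}
tall_box [(array([212., 194.]), 0.73)]
tall_knob [(array([213., 176.]), 0.79), (array([282., 216.]), 0.51)]
short_knob [(array([281., 219.]), 0.85), (array([359., 276.]), 0.64)]
nozzle [(array([308., 266.]), 0.48)]
top {'fx': 386.0130578867473, 'fy': 386.0130578867473, 'cx': 257.8408440295327, 'cy': 193.58748494896153, 'T': array([[-0.021,  0.982, -0.188,  0.264],
       [-1.   , -0.021, -0.002, -0.066],
       [-0.006,  0.188,  0.982,  1.209],
       [ 0.   ,  0.   ,  0.   ,  1.   ]]), 'shot': 2}
tall_box [(array([189., 200.]), 0.87)]
tall_knob [(array([184., 200.]), 0.62)]
short_knob [(array([389., 206.]), 0.77), (array([292., 196.]), 0.67)]
nozzle []
```

View pics/scene0.png

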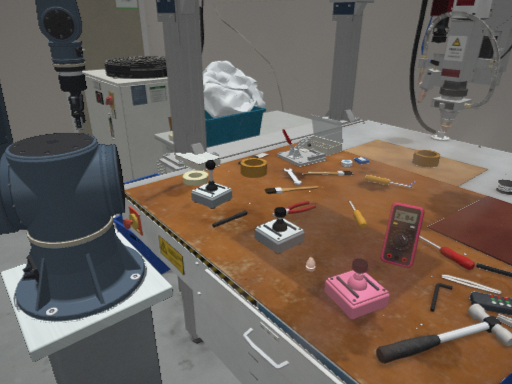

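View pics/top0.png

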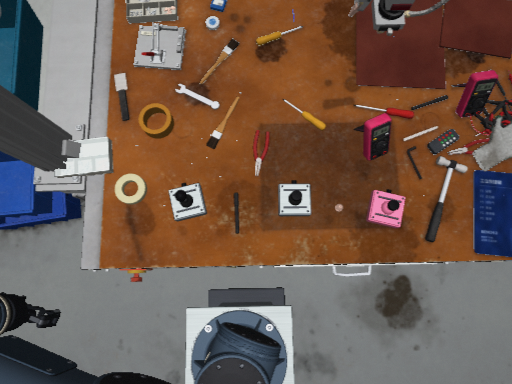

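The pictures show three jog boxes: grey at top (187,200) / scene (212,190), grey at top (295,198) / scene (280,230), and pink at top (388,207). The cream tape is on the left (130,188). A small copper-coloured part is on the right, at top (338,208) / scene (310,265). Candidates for the tall stick are the left grey box, the middle grey box and the pink box, which is out. Next I'll check with a close crop and measure.

```bash
python3 - <<'E'
from h import *
np.set_printoptions(precision=3,suppress=True)
a=eyes.capture('scene');b=eyes.capture('top');save(a,'s1');save(b,'t1')
A=cv2.imread('pics/s1.png');B=cv2.imread('pics/t1.png')
f=lambda I,x,y,w,h,k:cv2.resize(I[y:y+h,x:x+w],None,fx=k,fy=k,interpolation=cv2.INTER_CUBIC)
c1=f(A,180,150,140,100,5)[:, :700]; 
l=f(A,185,150,60,60,6);m=f(A,250,195,60,60,6);t=f(B,155,170,60,60,6)[:360];n=f(B,310,180,60,60,6)
cv2.imwrite('pics/crop.png',cv2.resize(np.vstack([np.hstack([l,m]),np.hstack([t,n])]),(600,600)))
# dark blob of knob in both
def dark(I,x,y,w,h):
    g=I[y:y+h,x:x+w].max(2)<45
    n,L,S,C=cv2.connectedComponentsWithStats(g.astype(np.uint8))
    return [(S[i],C[i]+[x,y]) for i in range(1,n) if S[i][4]>25]
print(dark(A,195,150,40,50));print(dark(B,160,175,50,50))
for n,p in(('s',a),('t',b)):
  print(n,px(p,[.1,.1,.1]))
print('nozzle',atz(a,(310,266),.016),atz(b,(338,208),.016))
print('tall',tri(ray(a,(211.5,163.5)),ray(b,(184,200))),'short',tri(ray(a,(281,213)),ray(b,(295,197))))
E
```

```text
[(array([11, 10,  9, 10, 69], dtype=int32), array([210.159, 164.565])), (array([12, 32, 10,  9, 68], dtype=int32), array([211.368, 186.25 ]))]
[(array([ 15,  16,  18,  16, 187], dtype=int32), array([183.781, 198.358]))]
s [np.float64(104.07737202949627), np.float64(213.80288913344907)]
t [np.float64(200.9288384751082), np.float64(329.4178197235244)]
nozzle [ 0.436 -0.324  0.016] [ 0.441 -0.313  0.016]
tall [0.459 0.141 0.142] short [ 0.469 -0.176  0.09 ]
```

View pics/crop.png

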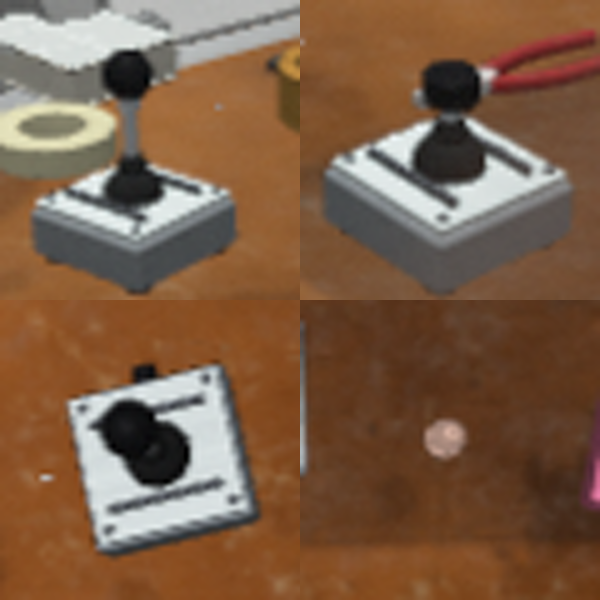

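The crops settle the choice. The left grey box carries a ball on a bare steel shaft, ball at scene (210.4,164.8) / top (180.6,195.4), so it's the tall one. The middle box has a flat cap, so it's the short one. The copper nozzle is at top (339,207.5), right of both boxes. That means tilting to the box's -y.

```bash
cat > plan.py <<'E'
from h import *
from scipy.spatial.transform import Rotation as Ro
np.set_printoptions(precision=4,suppress=True)
def rel(target,zrot_xaxis,s=None):
    "tool-down pose with tool x along given world dir; prints shift mm and rotvec deg in tool axes"
    s=s or robot.state();R=Ro.from_rotvec(s['tool_rot'])
    sh=R.inv().apply(np.array(target)-s['tcp_pos'])*1000
    out=[]
    for sg in(1,-1):
        x=np.array([*zrot_xaxis,0])*sg;x/=np.linalg.norm(x);z=np.array([0,0,-1.]);
        G=Ro.from_matrix(np.c_[x,np.cross(z,x),z]); out.append(np.degrees((R.inv()*G).as_rotvec()))
    return sh,out
E
python3 - <<'E'
from plan import *
a=eyes.capture('scene');b=eyes.capture('top')
k=tri(ray(a,(210.4,164.8)),ray(b,(180.6,195.4)));print('knob',k,px(a,k),px(b,k))
c=[(155+u/5,170+(v-300)/5) for u,v in((70,402),(220,367),(255,517),(101,551))]
W=np.array([atz(b,q,.044) for q in c]);print(W,W.mean(0),np.linalg.norm(W-np.roll(W,1,0),axis=1))
g=atz(b,(155+224/5,170+184/5),.05)-atz(b,(155+110/5,170+208/5),.05);print('bar yaw',np.arctan2(g[0],-g[1]))
for e in(W[1]-W[0],W[2]-W[3]):print('edge yaw',np.arctan2(e[0],-e[1]))
s=robot.state();print(Ro.from_rotvec(s['tool_rot']).as_matrix())
yaw=.21; yb=np.array([-np.sin(yaw),np.cos(yaw)])
print(rel([*(k[:2]+.05*yb),.22],yb))
print(rel([*(k[:2]+.05*yb),.125],yb))
E
```

```text
knob [0.4701 0.1555 0.1308] [np.float64(210.22889581113793), np.float64(164.81755196844603)] [np.float64(180.7020645066212), np.float64(195.23205389027615)]
[[0.5027 0.2097 0.044 ]
 [0.5227 0.1173 0.044 ]
 [0.4287 0.0952 0.044 ]
 [0.4099 0.1888 0.044 ]] [0.466  0.1528 0.044 ] [0.0951 0.0945 0.0966 0.0954]
bar yaw 0.18928412496332356
edge yaw 0.21382728232995274
edge yaw 0.19856771619883704
[[ 0.3642 -0.     -0.9313]
 [ 0.9313  0.      0.3642]
 [ 0.     -1.      0.    ]]
(array([-142.1532,   28.3136, -353.6758]), [array([-87.2136, -26.1606, -26.1582]), array([-32.4842, 108.2951, 108.2932])])
(array([-142.155 ,  123.3136, -353.678 ]), [array([-87.2136, -26.1606, -26.1582]), array([-32.4842, 108.2951, 108.2932])])
```

The knob triangulates to z=131 mm (130 expected). Box centre is within about 5 mm of the knob, and yaw is about 0.20. The tool's y axis is the approach direction, so I'll fix the helper.

```bash
sed -i 's/z=np.array(\[0,0,-1.\]);/y=np.array([0,0,-1.]);/; s/np.c_\[x,np.cross(z,x),z\]/np.c_[x,y,np.cross(x,y)]/' plan.py
python3 - <<'E'
from plan import *
k=np.array([.469,.155]);yaw=.2; yb=np.array([-np.sin(yaw),np.cos(yaw)])
for z in(.22,.125): print(rel([*(k+.055*yb),z],yb))
E
```

```text
(array([-138.5803,   28.3137, -350.5351]), [array([ -0.001 , -32.8202,   0.0015]), array([ -0.002 , 147.1798,  -0.0013])])
(array([-138.5822,  123.3137, -350.5373]), [array([ -0.001 , -32.8202,   0.0015]), array([ -0.002 , 147.1798,  -0.0013])])
```

apply_moves([
  {"jaw": 1, "x": -140, "y": 15, "z": -350, "ry": -33},
  {"jaw": 1, "x": -140, "y": 15, "z": -350, "ry": -33},
  {"jaw": 1, "x": -140, "y": 15, "z": -350, "ry": -33},
  {"jaw": 1, "x": -140, "y": 15, "z": -350, "ry": -33},
  {"jaw": 1, "x": -140, "y": 15, "z": -350, "ry": -33},
  {"jaw": 1, "x": -140, "y": 15, "z": -350, "ry": -33},
  {"jaw": 1, "x": -140, "y": 15, "z": -350, "ry": -33},
  {"jaw": 1, "x": -140, "y": 15, "z": -350, "ry": -33},
  {"jaw": 1, "x": -140, "y": 15, "z": -350, "ry": -33},
  {"jaw": 1, "x": -140, "y": 15, "z": -350, "ry": -33},
  {"jaw": 1, "x": -140, "y": 15, "z": -350, "ry": -33},
  {"jaw": 1, "x": -140, "y": 15, "z": -350, "ry": -33},
  {"jaw": 1, "x": -140, "y": 15, "z": -350, "ry": -33},
  {"jaw": 1, "x": -140, "y": 15, "z": -350, "ry": -33},
])

```text
$.moves[0]: bad value
```

```bash
python3 - <<'E'
from plan import *
s=robot.state();print(s,robot.tips_ahead)
k=np.array([.469,.155]);yaw=.2; yb=np.array([-np.sin(yaw),np.cos(yaw)])
print(rel([*(k+.055*yb),.125],yb)); print(rel([*k,.125],yb)[0])
a=eyes.capture('scene');b=eyes.capture('top');save(a,'s2');save(b,'t2')
A=cv2.imread('pics/s2.png');B=cv2.imread('pics/t2.png')
f=lambda I,x,y,w,h,k:cv2.resize(I[y:y+h,x:x+w],None,fx=k,fy=k)
cv2.imwrite('pics/crop2.png',np.hstack([f(A,150,80,100,130,4),f(B,120,130,100,130,4)]))
E
```

```text
{'time': 0.7, 'joint_positions': array([ 1.198 ,  0.2129, -0.0344,  1.3235,  0.    ,  1.5708]), 'dq': array([-0.0005, -0.0008,  0.0002,  0.0001,  0.0005,  0.0009]), 'tau': array([ -0.0009, -68.5815,  48.7283,   0.001 ,   0.    ,  -0.    ]), 'tcp_pos': array([0.1821, 0.4656, 0.2483]), 'tool_rot': array([-1.3628, -0.9303,  0.9303]), 'ft_force': array([-0.1356, -0.3627,  0.3582]), 'torque': array([-0.0328,  0.0164,  0.0174]), 'finger_gap': 0.08553611515001261} 0.017
(array([-138.5822,  123.3137, -350.5373]), [array([ -0.001 , -32.8202,   0.0015]), array([ -0.002 , 147.1798,  -0.0013])])
[-184.8028  123.3121 -380.3475]
```

View pics/crop2.png

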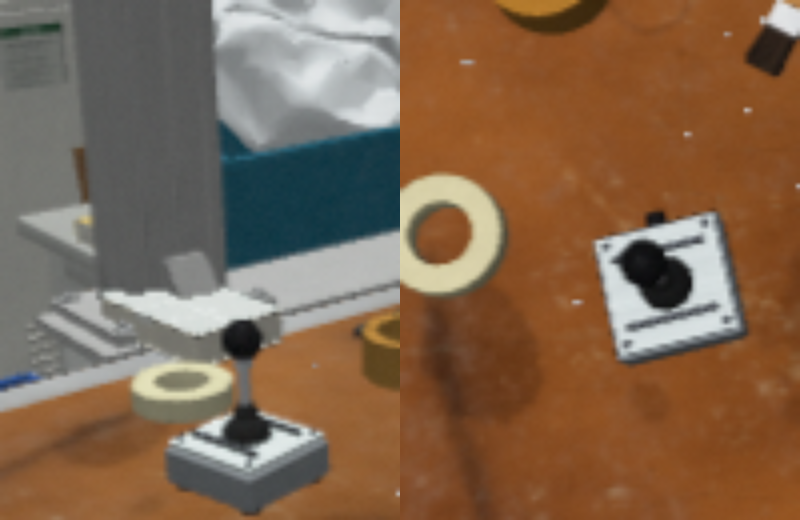

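The view still shows the unmoved scene, since the call was refused. The ball is still upright, and the pillar base at the left edge is clear of the path. I'll retry with all the fields given.

apply_moves([
  {"jaw": 1.0, "x": -140, "y": 15, "z": -350, "rx": 0, "ry": -33, "rz": 0},
  {"jaw": 1.0, "x": -140, "y": 15, "z": -350, "rx": 0, "ry": -33, "rz": 0},
  {"jaw": 1.0, "x": -140, "y": 15, "z": -350, "rx": 0, "ry": -33, "rz": 0},
  {"jaw": 1.0, "x": -140, "y": 15, "z": -350, "rx": 0, "ry": -33, "rz": 0},
  {"jaw": 1.0, "x": -140, "y": 15, "z": -350, "rx": 0, "ry": -33, "rz": 0},
  {"jaw": 1.0, "x": -140, "y": 15, "z": -350, "rx": 0, "ry": -33, "rz": 0},
  {"jaw": 1.0, "x": -140, "y": 15, "z": -350, "rx": 0, "ry": -33, "rz": 0},
  {"jaw": 1.0, "x": -140, "y": 15, "z": -350, "rx": 0, "ry": -33, "rz": 0},
  {"jaw": 1.0, "x": -140, "y": 15, "z": -350, "rx": 0, "ry": -33, "rz": 0},
  {"jaw": 1.0, "x": -140, "y": 15, "z": -350, "rx": 0, "ry": -33, "rz": 0},
  {"jaw": 1.0, "x": -140, "y": 15, "z": -350, "rx": 0, "ry": -33, "rz": 0},
  {"jaw": 1.0, "x": -140, "y": 15, "z": -350, "rx": 0, "ry": -33, "rz": 0},
  {"jaw": 1.0, "x": -140, "y": 15, "z": -350, "rx": 0, "ry": -33, "rz": 0},
])

```text
time: 1.88
tcp_pos: [0.4569, 0.2079, 0.2332]
tool_rot: [-1.106, -1.357, 1.357]
ft_force: [-0.4, 0.5, 0.7]
finger_gap: 0.0
```

```bash
python3 - <<'E'
from plan import *
print(robot.tips_ahead)
k=np.array([.469,.155]);yaw=.2; yb=np.array([-np.sin(yaw),np.cos(yaw)])
print(rel([*(k+.055*yb),.125],yb)); print(rel([*k,.125],yb)[0])
a=eyes.capture('scene');b=eyes.capture('top');save(a,'s3');save(b,'t3')
A=cv2.imread('pics/s3.png');B=cv2.imread('pics/t3.png')
f=lambda I,x,y,w,h,k:cv2.resize(I[y:y+h,x:x+w],None,fx=k,fy=k)
cv2.imwrite('pics/crop3.png',np.hstack([f(A,150,80,100,130,4),f(B,120,130,100,130,4)]))
E
```

```text
0.017
(array([  0.734 , 108.2489,  -1.4259]), [array([-0.0169,  0.1541,  0.0096]), array([   0.0151, -179.8459,    0.0265])])
[-54.2658 108.2397  -1.278 ]
```

View pics/crop3.png

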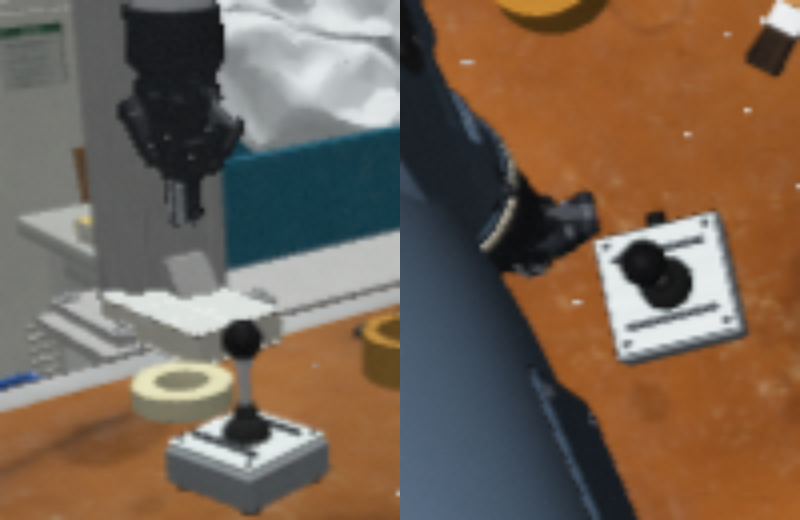

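The closed fingers, tips at scene crop (185,222), hang on the +y side of the knob with a clear gap. Next I'll lower beside the ball and push toward -y.

apply_moves([
  {"jaw": 1.0, "x": 0, "y": 40, "z": -1, "rx": 0, "ry": 0, "rz": 0},
  {"jaw": 1.0, "x": 0, "y": 80, "z": -1, "rx": 0, "ry": 0, "rz": 0},
  {"jaw": 1.0, "x": 0, "y": 104, "z": -1, "rx": 0, "ry": 0, "rz": 0},
  {"jaw": 1.0, "x": 0, "y": 104, "z": -1, "rx": 0, "ry": 0, "rz": 0},
  {"jaw": 1.0, "x": 0, "y": 104, "z": -1, "rx": 0, "ry": 0, "rz": 0},
  {"jaw": 1.0, "x": -10, "y": 104, "z": -1, "rx": 0, "ry": 0, "rz": 0},
  {"jaw": 1.0, "x": -18, "y": 104, "z": -1, "rx": 0, "ry": 0, "rz": 0},
  {"jaw": 1.0, "x": -24, "y": 104, "z": -1, "rx": 0, "ry": 0, "rz": 0},
  {"jaw": 1.0, "x": -30, "y": 104, "z": -1, "rx": 0, "ry": 0, "rz": 0},
  {"jaw": 1.0, "x": -36, "y": 104, "z": -1, "rx": 0, "ry": 0, "rz": 0},
  {"jaw": 1.0, "x": -42, "y": 104, "z": -1, "rx": 0, "ry": 0, "rz": 0},
  {"jaw": 1.0, "x": -48, "y": 104, "z": -1, "rx": 0, "ry": 0, "rz": 0},
  {"jaw": 1.0, "x": -54, "y": 104, "z": -1, "rx": 0, "ry": 0, "rz": 0},
  {"jaw": 1.0, "x": -54, "y": 104, "z": -1, "rx": 0, "ry": 0, "rz": 0},
  {"jaw": 1.0, "x": -54, "y": 104, "z": -1, "rx": 0, "ry": 0, "rz": 0},
])

```text
time: 3.23
tcp_pos: [0.4685, 0.1556, 0.1294]
tool_rot: [-1.106, -1.358, 1.358]
ft_force: [-0.6, 1.7, 1.0]
finger_gap: -0.0002
```

```bash
python3 - <<'E'
from plan import *
s=robot.state();print(s['time'],s['tcp_pos'],s['ft_force'])
a=eyes.capture('scene');b=eyes.capture('top');save(a,'s4');save(b,'t4')
A=cv2.imread('pics/s4.png');B=cv2.imread('pics/t4.png')
f=lambda I,x,y,w,h,k:cv2.resize(I[y:y+h,x:x+w],None,fx=k,fy=k,interpolation=cv2.INTER_CUBIC)
cv2.imwrite('pics/crop4.png',np.hstack([f(A,175,120,66,90,6),f(B,150,160,66,90,6)]))
k=np.array([.469,.155]);yaw=.2; yb=np.array([-np.sin(yaw),np.cos(yaw)])
for t in(0,.25,.3,.35,.4,.45,.5): 
    X=[*(k-.086*np.sin(t)*yb),.044+.086*np.cos(t)];print(t,np.round(px(a,X),1),np.round(px(b,X),1))
E
```

```text
3.2333 [0.4685 0.1556 0.1294] [-0.5995  1.7407  0.9516]
0 [210.  165.2] [180.9 195.7]
0.25 [214.8 167.4] [188.4 194.2]
0.3 [215.7 168.1] [189.9 194. ]
0.35 [216.7 168.8] [191.4 193.8]
0.4 [217.6 169.5] [192.9 193.6]
0.45 [218.5 170.3] [194.3 193.4]
0.5 [219.4 171.2] [195.8 193.2]
```

View pics/crop4.png

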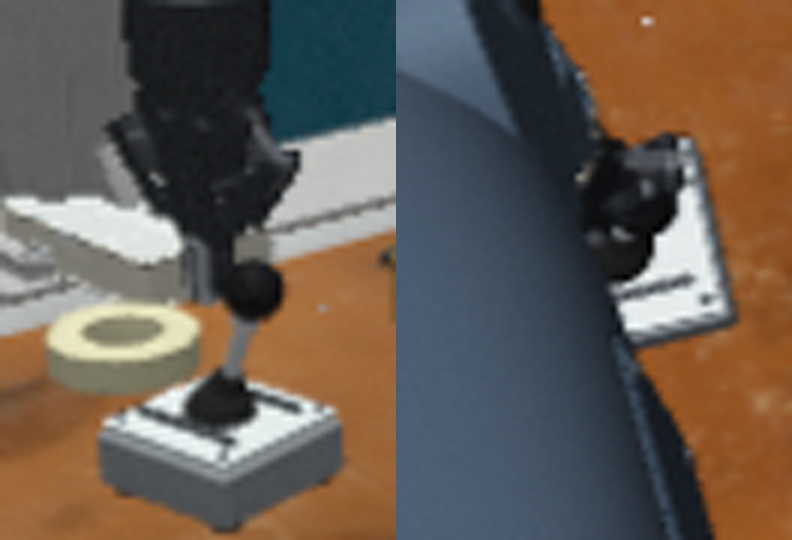

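The ball is now at scene (217.5,168.3), leaning to -y by about 0.35 rad with about 2 N on the tool. I'll add 4 mm for margin and hold for over 2 s.

apply_moves([
  {"jaw": 1.0, "x": -4, "y": 0, "z": 0, "rx": 0, "ry": 0, "rz": 0},
  {"jaw": 1.0, "x": -4, "y": 0, "z": 0, "rx": 0, "ry": 0, "rz": 0},
  {"jaw": 1.0, "x": -4, "y": 0, "z": 0, "rx": 0, "ry": 0, "rz": 0},
  {"jaw": 1.0, "x": -4, "y": 0, "z": 0, "rx": 0, "ry": 0, "rz": 0},
  {"jaw": 1.0, "x": -4, "y": 0, "z": 0, "rx": 0, "ry": 0, "rz": 0},
  {"jaw": 1.0, "x": -4, "y": 0, "z": 0, "rx": 0, "ry": 0, "rz": 0},
  {"jaw": 1.0, "x": -4, "y": 0, "z": 0, "rx": 0, "ry": 0, "rz": 0},
  {"jaw": 1.0, "x": -4, "y": 0, "z": 0, "rx": 0, "ry": 0, "rz": 0},
  {"jaw": 1.0, "x": -4, "y": 0, "z": 0, "rx": 0, "ry": 0, "rz": 0},
  {"jaw": 1.0, "x": -4, "y": 0, "z": 0, "rx": 0, "ry": 0, "rz": 0},
  {"jaw": 1.0, "x": -4, "y": 0, "z": 0, "rx": 0, "ry": 0, "rz": 0},
  {"jaw": 1.0, "x": -4, "y": 0, "z": 0, "rx": 0, "ry": 0, "rz": 0},
  {"jaw": 1.0, "x": -4, "y": 0, "z": 0, "rx": 0, "ry": 0, "rz": 0},
  {"jaw": 1.0, "x": -4, "y": 0, "z": 0, "rx": 0, "ry": 0, "rz": 0},
  {"jaw": 1.0, "x": -4, "y": 0, "z": 0, "rx": 0, "ry": 0, "rz": 0},
  {"jaw": 1.0, "x": -4, "y": 0, "z": 0, "rx": 0, "ry": 0, "rz": 0},
  {"jaw": 1.0, "x": -4, "y": 0, "z": 0, "rx": 0, "ry": 0, "rz": 0},
  {"jaw": 1.0, "x": -4, "y": 0, "z": 0, "rx": 0, "ry": 0, "rz": 0},
])

```text
time: 4.83
tcp_pos: [0.4692, 0.152, 0.1294]
tool_rot: [-1.105, -1.358, 1.358]
ft_force: [-1.3, 2.8, -1.2]
finger_gap: -0.0002
```

apply_moves([
  {"jaw": 1.0, "x": 0, "y": 0, "z": 0, "rx": 0, "ry": 0, "rz": 0},
  {"jaw": 1.0, "x": 0, "y": 0, "z": 0, "rx": 0, "ry": 0, "rz": 0},
  {"jaw": 1.0, "x": 0, "y": 0, "z": 0, "rx": 0, "ry": 0, "rz": 0},
  {"jaw": 1.0, "x": 0, "y": 0, "z": 0, "rx": 0, "ry": 0, "rz": 0},
  {"jaw": 1.0, "x": 0, "y": 0, "z": 0, "rx": 0, "ry": 0, "rz": 0},
  {"jaw": 1.0, "x": 0, "y": 0, "z": 0, "rx": 0, "ry": 0, "rz": 0},
  {"jaw": 1.0, "x": 0, "y": 0, "z": 0, "rx": 0, "ry": 0, "rz": 0},
  {"jaw": 1.0, "x": 0, "y": 0, "z": 0, "rx": 0, "ry": 0, "rz": 0},
  {"jaw": 1.0, "x": 0, "y": 0, "z": 0, "rx": 0, "ry": 0, "rz": 0},
  {"jaw": 1.0, "x": 0, "y": 0, "z": 0, "rx": 0, "ry": 0, "rz": 0},
  {"jaw": 1.0, "x": 0, "y": 0, "z": 0, "rx": 0, "ry": 0, "rz": 0},
  {"jaw": 1.0, "x": 0, "y": 0, "z": 0, "rx": 0, "ry": 0, "rz": 0},
  {"jaw": 1.0, "x": 0, "y": 0, "z": 0, "rx": 0, "ry": 0, "rz": 0},
  {"jaw": 1.0, "x": 0, "y": 0, "z": 0, "rx": 0, "ry": 0, "rz": 0},
])

```text
time: 6.0
tcp_pos: [0.4692, 0.152, 0.1294]
tool_rot: [-1.105, -1.358, 1.358]
ft_force: [-1.6, 2.9, -1.5]
finger_gap: -0.0006
```

```bash
python3 - <<'E'
from plan import *
s=robot.state();print(s['time'],s['tcp_pos'],s['ft_force'])
a=eyes.capture('scene');save(a,'s5')
A=cv2.imread('pics/s5.png')
f=lambda I,x,y,w,h,k:cv2.resize(I[y:y+h,x:x+w],None,fx=k,fy=k,interpolation=cv2.INTER_CUBIC)
cv2.imwrite('pics/crop5.png',np.hstack([f(A,175,120,66,90,6),f(A,250,190,66,90,6)]))
E
```

```text
6.0 [0.4692 0.152  0.1294] [-1.5719  2.9306 -1.4603]
```

View pics/crop5.png

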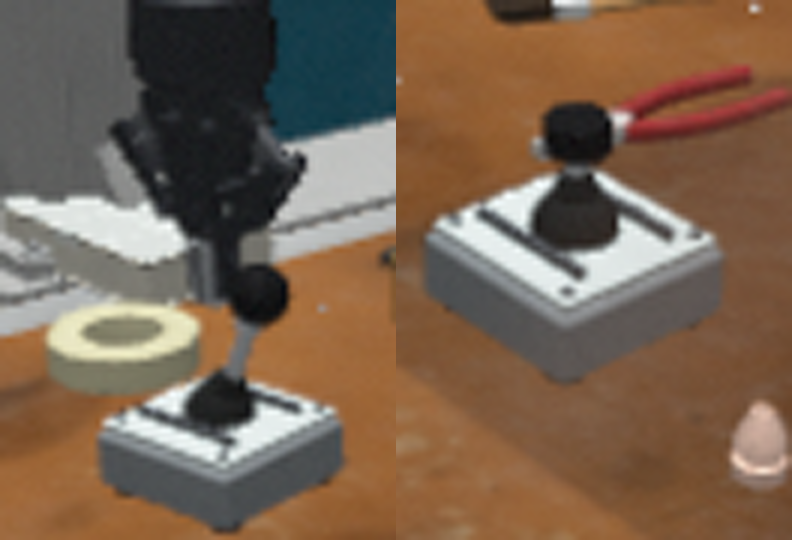

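The ball is at scene (218.3,168.8), about 0.4 rad, and has been held for about 2.8 s. The short stick is upright and the nozzle is standing. I'll ease off and let the stick follow back upright, then move clear.

apply_moves([
  {"jaw": 1.0, "x": 8, "y": 0, "z": 0, "rx": 0, "ry": 0, "rz": 0},
  {"jaw": 1.0, "x": 16, "y": 0, "z": 0, "rx": 0, "ry": 0, "rz": 0},
  {"jaw": 1.0, "x": 24, "y": 0, "z": 0, "rx": 0, "ry": 0, "rz": 0},
  {"jaw": 1.0, "x": 32, "y": 0, "z": 0, "rx": 0, "ry": 0, "rz": 0},
  {"jaw": 1.0, "x": 40, "y": 0, "z": 0, "rx": 0, "ry": 0, "rz": 0},
  {"jaw": 1.0, "x": 50, "y": 0, "z": 0, "rx": 0, "ry": 0, "rz": 0},
  {"jaw": 1.0, "x": 60, "y": 0, "z": 0, "rx": 0, "ry": 0, "rz": 0},
  {"jaw": 1.0, "x": 66, "y": 0, "z": 0, "rx": 0, "ry": 0, "rz": 0},
  {"jaw": 1.0, "x": 66, "y": 0, "z": 0, "rx": 0, "ry": 0, "rz": 0},
  {"jaw": 1.0, "x": 66, "y": -30, "z": 0, "rx": 0, "ry": 0, "rz": 0},
  {"jaw": 1.0, "x": 66, "y": -60, "z": 0, "rx": 0, "ry": 0, "rz": 0},
  {"jaw": 1.0, "x": 66, "y": -95, "z": 0, "rx": 0, "ry": 0, "rz": 0},
  {"jaw": 1.0, "x": 66, "y": -95, "z": 0, "rx": 0, "ry": 0, "rz": 0},
  {"jaw": 1.0, "x": 66, "y": -95, "z": 0, "rx": 0, "ry": 0, "rz": 0},
  {"jaw": 1.0, "x": 66, "y": -95, "z": 0, "rx": 0, "ry": 0, "rz": 0},
  {"jaw": 1.0, "x": 66, "y": -95, "z": 0, "rx": 0, "ry": 0, "rz": 0},
])

```text
time: 7.38
tcp_pos: [0.4553, 0.2163, 0.2235]
tool_rot: [-1.105, -1.357, 1.359]
ft_force: [-0.1, -0.1, -0.3]
finger_gap: 0.0001
```

```bash
python3 - <<'E'
from plan import *
s=robot.state();print(s['time'],s['tcp_pos'],s['ft_force'])
a=eyes.capture('scene');b=eyes.capture('top');save(a,'s6')
A=cv2.imread('pics/s6.png');save(b,'t6');B=cv2.imread('pics/t6.png')
f=lambda I,x,y,w,h,k:cv2.resize(I[y:y+h,x:x+w],None,fx=k,fy=k,interpolation=cv2.INTER_CUBIC)
cv2.imwrite('pics/crop6.png',np.hstack([f(A,175,120,66,90,6),f(B,150,160,66,90,6)]))
E
```

```text
7.3833 [0.4553 0.2163 0.2235] [-0.0971 -0.103  -0.265 ]
```

View pics/crop6.png

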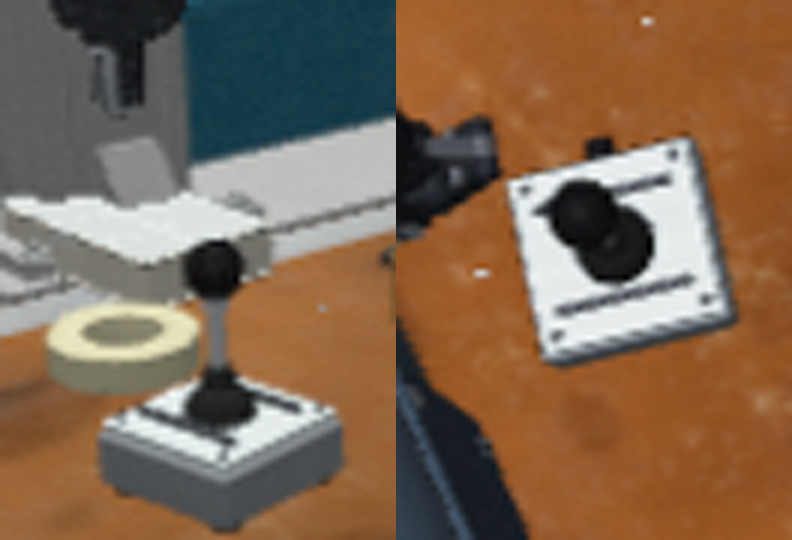

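The ball is back upright at scene (210.6,164.8) and top (180.8,195.5), and the gripper is clear.

```bash
python3 -c "
from h import *
print(ticket.finish_job())"
```

```text
the job is handed in; nothing more can be done
None
```

I tilted the taller stick (left grey box, ball knob) to the nozzle's side, held it there, let it spring back upright, and handed the job in at about 7.5 s of the 27 s allowed.

- **Tilt and hold:** I pushed the ball with the closed fingers along the slot to the box's -y. It stayed at an estimated 0.35–0.4 rad for about 2.8 s; half-way to the stop is 0.25 rad.
- **Release:** I eased off slowly so the stick followed the fingers back, then moved the arm clear.
- **Last checks:** The ball returned to its starting pixels in both cameras, so it is upright. The gripper was clear, with no force left on the tool. The short stick and the nozzle looked untouched in the picture taken during the hold; I did not look at them again after the release.
- **Disagreements:**
  - The tilt estimates differed: 0.32 rad from the ball's height in the picture, 0.4 rad from its sideways shift and about 0.3 rad from the force, all before I added a final 4 mm of push.
  - The first move call was refused because fields were missing, and nothing moved.
  - The network had also reported the pink look-alike as `short_knob`; I left it alone.

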